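# Make up two repair kits and return the spare relay to its dispenser

### The job

Clear the spare parts off the bench: make up the operator-panel kit in the blue tray from the red stop button and the green lamp, and the power kit in the yellow tray from the silver capacitor and the transformer, each part set down gently (not dropped) and standing upright in a pocket of its own. Feed the spare relay upright down the gravity chute with its orange end on the same side as the chute's orange end plate, so that it stands at the bottom. Leave the black tape roll where it is.

Things in the scene. Friction and masses are not known exactly. Their poses are not given: they have to be found in the camera images.
- stop_button: Red mushroom-head stop button, 63 mm tall: black square base 34 x 34 x 24 mm, narrow neck, yellow collar 36 mm across at height 34-39 mm, round red head 40 mm across at height 39-63 mm (its full-width straight side is at 43-56 mm). About 90 g. Loose, standing upright at the start. Origin: centre of the underside, z up.
- lamp: Indicator lamp, 60 mm tall: black square base 32 x 32 x 22 mm, steel collar 32 mm across at height 22-34 mm, round green lens 28 mm across at height 34-50 mm, narrowing to a dome above. About 70 g. Loose, standing upright at the start. Origin: centre of the underside, z up.
- capacitor: Silver can capacitor: plain upright cylinder 35 mm across and 58 mm tall, with two small brass terminals on its black top (63 mm in all). About 100 g. Loose, standing upright at the start. Origin: centre of the underside, z up.
- transformer: Dark steel transformer block 50 mm (x) by 36 mm (y; 40 mm over the copper patches seen on its sides, which are not solid) and 55 mm tall, with a copper patch and small brass tags on top (59 mm in all). About 350 g. Loose, standing upright at the start. Origin: centre of the underside, z up.
- relay: White box-shaped plug-in relay 50 mm (x) by 26 mm (y) by 68 mm tall, one end of its length orange. Loose, standing upright at the start, about 80 g. Origin: on the underside, below the middle of the orange end, that is 15 mm from the middle of the block towards the orange end; the block reaches from x = -40 to +10 mm. x points out of the orange end, z up.
- tray_blue: Blue open kit tray fixed to the bench, 160 x 100 mm, 28 mm high, 4 mm walls and 4 mm floor with a black liner; a 4 mm divider (24 mm high) across its middle makes two pockets of 74 x 92 mm, their centres at x = +40 and -40 mm. Origin: centre of the underside; x along the 160 mm length, y along the 100 mm width, z up.
- tray_yellow: Yellow open kit tray fixed to the bench, 160 x 100 mm, 28 mm high, 4 mm walls and 4 mm floor with a black liner; a 4 mm divider (24 mm high) across its middle makes two pockets of 74 x 92 mm, their centres at x = +40 and -40 mm. Origin: centre of the underside; x along the 160 mm length, y along the 100 mm width, z up.
- chute: Fixed upright chute on a 100 x 85 x 20 mm dark foot, open on top; clear sides, grey end, orange end (wall and lip) at +x. Inside 66 mm (x) by 42 mm (y), floor at height 20, straight walls to 92, flared mouth 74 x 50 mm (87 x 62 outside) at 100 mm. Relay fits only lengthwise along x; let go in the mouth it falls to the floor and stands. Origin: under the shaft's middle at bench height; z up.
- tape_roll: Black roll of tape lying flat among the parts: 56 mm across, 18 mm high, 30 mm hole. Loose; not part of any kit. Origin: centre of the underside.

How it is judged:
By the outcome, as a careful person would: the job done as asked, in the order asked, and still so for the second after the job is handed in, with the robot touching nothing.
It also fails if it takes over 134 s, if anything falls off the work surface, if the arm or the gripper's body presses on something with over 40 N, if the wrist force passes 120 N, or if a joint passes its speed limit or range.

### The arm

A 7-joint arm with a two-finger parallel gripper is mounted at the origin on the work surface. World frame = base frame: x ahead of the robot, y to its left, z up, the work surface at z = 0. Lengths are in m, angles in rad, forces in N, time in s.
With the tool pointing down it reaches from about 0.4 to 0.875 m from the base axis. Payload 4.4 kg.
Tool frame: the origin (TCP) lies midway between the tips of the shut fingers; the grasp point (between the pads) lies 19 mm behind it; z points along the fingers, y is the direction in which the jaws open and shut (so a half turn about z gives the same grasp; the last joint's range is limited). The gripper opens to 85 mm and grips with 20 to 120 N. Pads are 22 mm wide; open, the fingers measure 114 mm over their backs; the gripper's body (76 mm by 85 mm) begins 54 mm behind the grasp point. The pads swing forward as they close: fully open they stand 13 mm farther back than shut.
Start: joints at [1.258, 0.628, 0.038, 1.517, -0.027, 0.996, -0.02], TCP at [0.159, -0.63, 0.231] pointing down, gripper open.
Joint ranges: [-3.06, 3.06], [-0.37, 2.12], [-1.25, 1.32], [0.18, 2.47], [-1.1, 4.24], [0.23, 1.98], [-2.94, 2.94]. Speed limits (rad/s): [2.57, 2.57, 3.14, 3.14, 3.14, 3.14, 3.14].

### API

Orientations are given as a rotation vector (axis times angle).
In Python, from workcell import sensors, capture, sign_off gives the robot as it stands.
- The arm moves only by the tool servo_tool, never from a script. Its argument "series" is a list of rows, each a list of 5 numbers: the shift along the tool's x, y, z in m, then the turn about the tool's z in degrees, then the opening, from 0 (shut) to 1 (fully open). A call has 1 to 20 rows; each row is the pose to reach, as a shift and turn from the pose commanded when the call began, along the tool's axes at that moment; what a row does not reach only later rows make up. A row lasts 1/10 s, in which the tool goes at most 50 mm and 8.59 degrees, less where a joint would pass 70% of its speed; a pose out of reach is approached as far as the arm can. A call with a gripper value outside its range is refused whole. The fingers move at their own pace and stop on an object; "grip_force" is the grip in N (left out, the last holds). Time passes only in rows, so rows that repeat a pose let the fingers close. It gives the time, the measured TCP pose, the force and the opening at its end, in the units of the state.
- sensors.read_state(): the state, without advancing time (a new reading comes with each control period).
- capture(name): name is "side" or "top" or "wrist"; returns a dict with "color" (400x640x3 uint8, red, green, blue), "fx", "fy", "cx", "cy" (pixels), "rvec" (rotation vector, rad) and "tvec" (3), from world to camera coordinates, as OpenCV has them. Camera axes: x right, y down, z forward; pixel columns grow to the right and rows downward; lengths in m; the calibration is good to about 2 mm. A picture is of the moment at which its call begins. There is no depth.
- sign_off(): hands the job in, once; it reports no verdict.
The state is a dict: "t": time; "q": joint angles; "qvel": joint speeds; "effort": joint torques, N m; "tcp_pos": TCP position; "tcp_rot": TCP orientation; "force": force on the tool from outside, world axes, zero at the start; "torque": the same for the moment, N m; "width": finger opening in m.
Only numpy, scipy, OpenCV 4.12 (cv2) and the standard library are available. Lean on these libraries where they do the work, as an engineer would, in place of code of your own. Each camera call takes 0.05 s, during which the arm holds its last target.

## Working session

There is one attempt and no reset: what is moved stays moved. The work goes in short steps, Python scripts to look and compute and a tool call to move; the robot and the scene stay as the last step left them, time stands still between calls to the robot, and variables do not carry over. Pictures are saved under pics/ and viewed, and the job is handed in when it is done.

Besides the shell and the picture viewer there is one more tool, called after ">>>" as name([rows], argument=value, ...), one row to a line, values as JSON. servo_tool: Moves the arm, as the interface text tells. Its arguments: {"type":"object","properties":{"series":{"type":"array","items":{"type":"array","items":{"type":"number"}}},"grip_force":{"type":"number"}},"required":["series"]}

```bash
mkdir -p pics; ls; python3 - <<'E'
from workcell import sensors, capture
import cv2, numpy as np
s=sensors.read_state()
for k,v in s.items(): print(k,np.round(v,3))
for n in ["side","top","wrist"]:
    c=capture(n); cv2.imwrite(f"pics/{n}0.png",c["color"][:,:,::-1])
    R=cv2.Rodrigues(np.array(c["rvec"],float))[0]; print(n,c["fx"],c["fy"],c["cx"],c["cy"],np.round(-R.T@np.array(c["tvec"]).ravel(),3),np.round(R[2],3))
E
```

```text
pics
t 0.0
q [ 1.258  0.629  0.038  1.518 -0.027  0.996 -0.02 ]
qvel [-0.001 -0.    -0.001  0.002 -0.002 -0.    -0.002]
effort [-1.0000e-03 -5.6341e+01  1.2260e+00 -1.9345e+01  1.1000e-02  1.1000e-02
  0.0000e+00]
tcp_pos [ 0.159 -0.63   0.23 ]
tcp_rot [-3.116 -0.387  0.   ]
force [1.085 0.918 0.153]
torque [ 0.03   0.009 -0.023]
width 0.086
side 468.0871475415757 468.0871475415757 315.8416241896181 193.09331998497458 [0.121 0.524 0.74 ] [ 0.444 -0.527 -0.725]
top 362.848053704246 362.848053704246 312.0372851891507 201.5072854133604 [0.431 0.001 0.774] [ 0.15  -0.02  -0.989]
wrist 353.1104210151618 353.1104210151618 316.5658664450211 197.56879884922117 [ 0.242 -0.61   0.374] [-0.317 -0.077 -0.945]
```

View pics/side0.png

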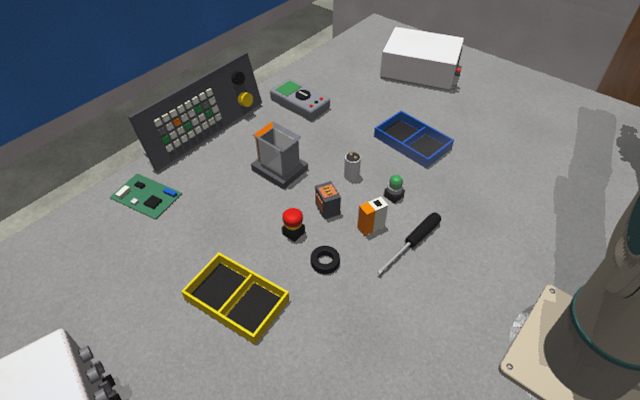

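View pics/top0.png

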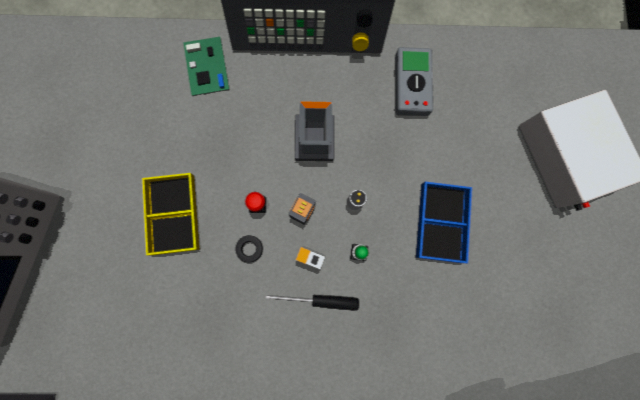

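View pics/wrist0.png

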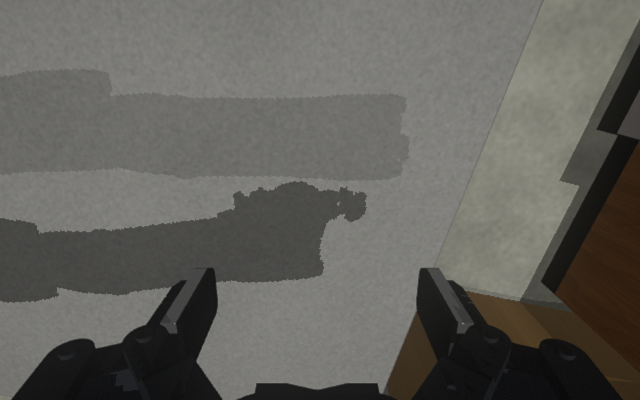

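```bash
python3 - <<'E'
import cv2
a=cv2.imread("pics/top0.png")[90:290,230:390]; cv2.imwrite("pics/t0c.png",cv2.resize(a,None,fx=3,fy=3,interpolation=cv2.INTER_CUBIC))
a=cv2.imread("pics/side0.png")[110:280,240:460]; cv2.imwrite("pics/s0c.png",cv2.resize(a,None,fx=3.5,fy=3.5,interpolation=cv2.INTER_CUBIC))
E
```

```text
(no output)
```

View pics/t0c.png

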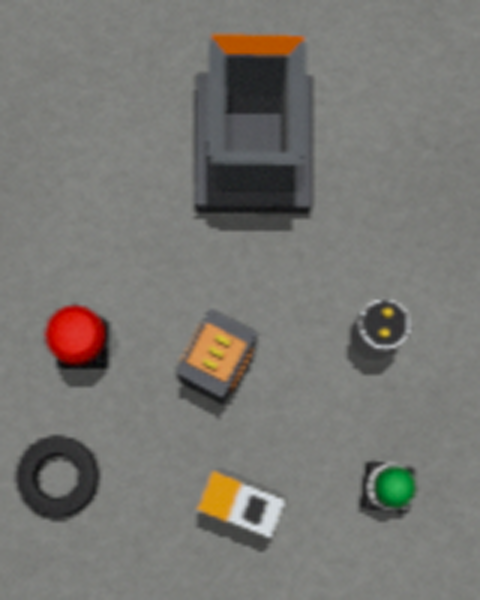

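View pics/s0c.png

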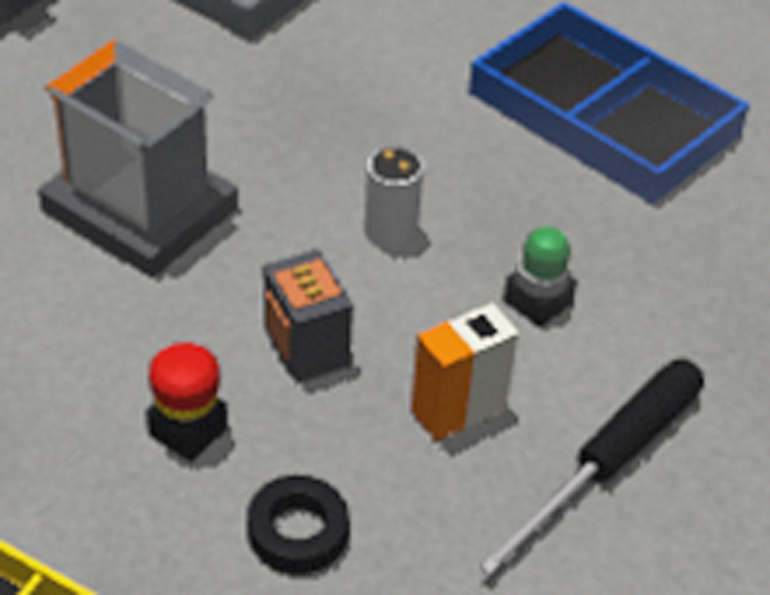

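```bash
cat > h.py <<'E'
import cv2, numpy as np
from workcell import sensors, capture
from scipy.spatial.transform import Rotation as Rn
def cam(n,save=None):
    c=capture(n); c["R"]=cv2.Rodrigues(np.array(c["rvec"],float))[0]; c["t"]=np.array(c["tvec"],float).ravel()
    if save: cv2.imwrite(f"pics/{save}.png",c["color"][:,:,::-1])
    c["hsv"]=cv2.cvtColor(c["color"],cv2.COLOR_RGB2HSV); return c
def plane(c,uv,z):
    uv=np.atleast_2d(np.array(uv,float)); d=np.c_[(uv[:,0]-c["cx"])/c["fx"],(uv[:,1]-c["cy"])/c["fy"],np.ones(len(uv))]@c["R"]
    o=-c["R"].T@c["t"]; return o+d*((z-o[2])/d[:,2])[:,None]
def proj(c,P):
    q=np.atleast_2d(P)@c["R"].T+c["t"]; return np.c_[q[:,0]/q[:,2]*c["fx"]+c["cx"],q[:,1]/q[:,2]*c["fy"]+c["cy"]]
def blob(c,lo,hi,box=None):
    m=cv2.inRange(c["hsv"],np.array(lo),np.array(hi))
    if box: k=np.zeros_like(m); k[box[1]:box[3],box[0]:box[2]]=1; m=m*k
    cs=cv2.findContours(m,cv2.RETR_EXTERNAL,cv2.CHAIN_APPROX_NONE)[0]
    b=max(cs,key=cv2.contourArea); return b.reshape(-1,2),cv2.contourArea(b)
def tool():
    s=sensors.read_state(); return np.array(s["tcp_pos"]),Rn.from_rotvec(s["tcp_rot"]).as_matrix(),s
def shift(P):   # world target TCP -> tool shift
    p,R,s=tool(); return R.T@(np.array(P)-p)
E
python3 - <<'E'
from h import *
T=cam("top"); S=cam("side")
def rect(c,b,z):
    P=plane(c,b,z)[:,:2]*1000; r=cv2.minAreaRect(P.astype(np.float32)); return np.round(r[0],1),np.round(r[1],1),round(r[2],1),np.round(cv2.boxPoints(r)).tolist()
for nm,lo,hi,bt,bs,zs in [
 ("red",(0,150,70),(6,255,255),(230,180,280,220),(270,200,310,240),(.05,)),
 ("green",(50,100,50),(90,255,255),(340,230,380,270),(370,165,420,200),(.045,)),
 ("blue",(105,120,60),(125,255,255),(400,170,490,280),(365,100,470,175),(.028,)),
 ("yellow",(22,120,60),(34,255,255),(130,160,210,270),(170,240,300,345),(.028,)),
 ("chuteor",(5,150,70),(22,255,255),(290,90,340,115),(250,115,275,140),(.1,)),
 ("relor",(10,150,70),(25,255,255),(290,240,330,275),(350,190,400,240),(.068,)),
 ("relwh",(0,0,150),(180,60,255),(290,240,330,275),(355,190,395,240),(.068,)),
 ]:
  for c,b in ((T,bt),(S,bs)):
    try:
        k,a=blob(c,lo,hi,b); print(nm,a,k.min(0),k.max(0),*rect(c,k,zs[0]))
    except Exception as e: print(nm,"fail",e)
cr=lambda u,v:(230+(u+.5)/3-.5,90+(v+.5)/3-.5)
print("cap",plane(T,cr(383,325),.058))
print("transf",plane(T,[cr(215,310),cr(257,345),cr(225,390),cr(180,372)],.055))
print("chute lip in crop",plane(T,[cr(210,36),cr(303,36),cr(207,160),cr(305,160)],.1))
E
```

```text
red 269.0 [245 192] [264 210] [539.7 102.6] [36.7 38.2] 0.8 [[521.0, 121.0], [522.0, 83.0], [558.0, 84.0], [558.0, 122.0]]
red 264.0 [283 208] [301 226] [538.7 100.7] [35.2 46.3] 41.1 [[510.0, 107.0], [541.0, 72.0], [567.0, 95.0], [537.0, 130.0]]
green 123.5 [355 246] [367 258] [ 440.4 -112.3] [23.7 24.2] 0.6 [[428.0, -100.0], [429.0, -125.0], [452.0, -124.0], [452.0, -100.0]]
green 75.5 [390 175] [401 184] [ 442.8 -118.6] [22.9 27.8] 32.7 [[426.0, -113.0], [441.0, -137.0], [460.0, -124.0], [445.0, -101.0]]
blue 3657.0 [418 182] [471 262] [ 505.4 -290.6] [103.1 161.2] 83.7 [[420.0, -333.0], [580.0, -351.0], [591.0, -248.0], [431.0, -231.0]]
blue 1905.0 [375 111] [453 159] [ 504.2 -281.2] [124.3 161.3] 83.7 [[417.0, -334.0], [578.0, -352.0], [591.0, -228.0], [431.0, -210.0]]
yellow 4013.0 [142 173] [199 255] [515.8 277.9] [162.5 107.6] 7.4 [[428.0, 321.0], [442.0, 214.0], [603.0, 235.0], [589.0, 342.0]]
yellow 5176.5 [182 253] [288 343] [509.7 283. ] [170.4 108.9] 7.4 [[418.0, 326.0], [432.0, 218.0], [601.0, 240.0], [587.0, 348.0]]
chuteor 129.0 [301 101] [330 107] [726.  -17.1] [12.4
[... 383 characters left out ...]
 [[384.0, 52.0], [428.0, -18.0], [452.0, -2.0], [408.0, 67.0]]
relwh 187.5 [306 251] [324 268] [424.5 -20.2] [30.2 25.5] 69.1 [[407.0, -30.0], [431.0, -39.0], [442.0, -11.0], [418.0, -2.0]]
relwh 840.5 [355 190] [394 239] [411.8   5.1] [ 75.2 126.4] 36.5 [[344.0, 33.0], [419.0, -68.0], [480.0, -23.0], [404.0, 78.0]]
cap [[ 0.54739539 -0.10388927  0.058     ]]
transf [[ 0.55647518  0.00854785  0.055     ]
 [ 0.53316251 -0.01984019  0.055     ]
 [ 0.50272993  0.00110944  0.055     ]
 [ 0.51434692  0.03115551  0.055     ]]
chute lip in crop [[ 0.73022345  0.01409285  0.1       ]
 [ 0.73145859 -0.04674418  0.1       ]
 [ 0.64622354  0.0146963   0.1       ]
 [ 0.64733159 -0.0482811   0.1       ]]
```

```bash
python3 - <<'E'
from h import *
p,R,s=tool(); print(s["t"],p,R.round(3)); print(shift([.45,.0,.25])*1000)
E
```

```text
0.25 [ 0.15877242 -0.63003611  0.23088094] [[ 0.97   0.244 -0.   ]
 [ 0.244 -0.97   0.001]
 [ 0.    -0.001 -1.   ]]
[ 436.33411138 -539.80496052  -18.64630157]
```

>>> servo_tool([
  [0.03,-0.027,-0.01,2,1],
  [0.07,-0.063,-0.018,5,1],
  [0.11,-0.098,-0.018,8,1],
  [0.145,-0.13,-0.018,11,1],
  [0.18,-0.16,-0.018,14,1],
  [0.217,-0.193,-0.018,14,1],
  [0.2536,-0.225,-0.018,14,1],
  [0.275,-0.265,-0.018,14,1],
  [0.298,-0.305,-0.018,14,1],
  [0.32,-0.345,-0.018,14,1],
  [0.345,-0.385,-0.018,14,1],
  [0.37,-0.425,-0.018,14,1],
  [0.395,-0.465,-0.018,14,1],
  [0.415,-0.5,-0.018,14,1],
  [0.43,-0.525,-0.018,14,1],
  [0.436,-0.54,-0.018,14,1],
  [0.436,-0.54,-0.018,14,1],
  [0.436,-0.54,-0.018,14,1],
])

```text
t: 2.05
tcp_pos: [0.4495, -0.0007, 0.2493]
tcp_rot: [3.141, 0.004, -0.0]
force: [0.3, -0.6, -0.9]
width: 0.0852
```

```bash
python3 - <<'E'
from h import *
p,R,s=tool(); print(s["t"],p,R.round(3),np.round(s["q"],3)); W=cam("wrist","w1")
E
```

```text
2.05 [ 0.44947014 -0.00071538  0.24930041] [[ 1.     0.003 -0.   ]
 [ 0.003 -1.    -0.001]
 [-0.     0.001 -1.   ]] [-0.044  0.32  -0.022  2.026  0.011  0.795 -1.641]
```

View pics/w1.png

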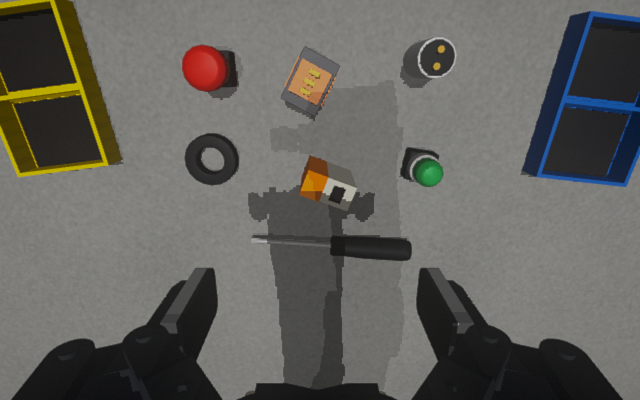

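```bash
python3 - <<'E'
from h import *
W=cam("wrist"); a=W["color"][:,:,::-1]
cv2.imwrite("pics/w1c.png",cv2.resize(a[30:220,170:460],None,fx=2.75,fy=2.75,interpolation=cv2.INTER_CUBIC))
def rect(c,b,z):
    P=plane(c,b,z)[:,:2]*1000; r=cv2.minAreaRect(P.astype(np.float32)); return np.round(r[0],1),np.round(r[1],1),round(r[2],1),np.round(cv2.boxPoints(r)).tolist()
k,a=blob(W,(0,150,70),(6,255,255),(170,30,240,110)); (c,r)=cv2.minEnclosingCircle(k); print("red",c,r,plane(W,c,.05))
k,a=blob(W,(50,100,50),(90,255,255),(390,140,460,200)); (c,r)=cv2.minEnclosingCircle(k); print("green",c,r,plane(W,c,.042))
k,a=blob(W,(10,150,70),(25,255,255),(290,140,370,220)); print("ror",rect(W,k,.068))
E
```

```text
red (204.21641540527344, 67.21641540527344) 23.903602600097656 [[0.54226841 0.10092631 0.05      ]]
green (427.18182373046875, 171.77272033691406) 14.450425148010254 [[ 0.44178626 -0.11491842  0.042     ]]
ror (array([441.8,   1.6]), array([23.1, 40.1]), 69.9, [[419.0, -2.0], [457.0, -16.0], [465.0, 6.0], [427.0, 19.0]])
```

View pics/w1c.png

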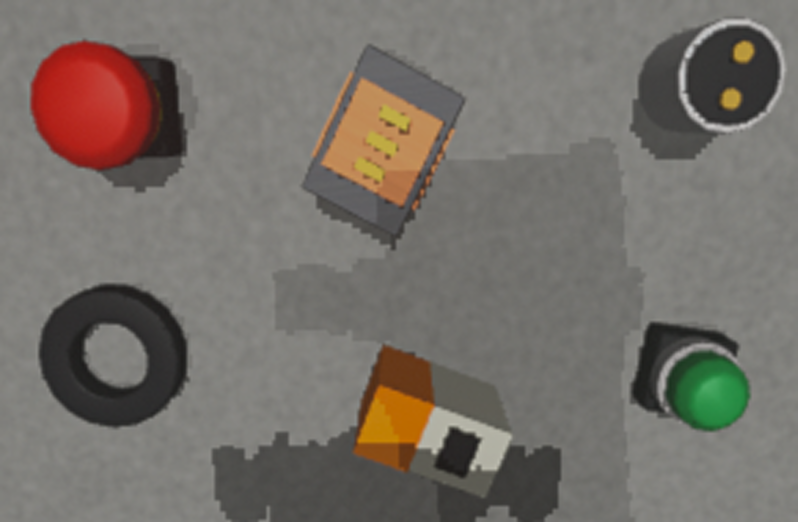

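```bash
python3 - <<'E'
from h import *
W=cam("wrist")
cr=lambda L:[(170+(u+.5)/2.75-.5,30+(v+.5)/2.75-.5) for u,v in L]
print("cap",plane(W,cr([(731,74)]),.058).round(4))
for n,L,z in (("tr",[(367,44),(465,98),(397,237),(303,187)],.055),("rel",[(378,384),(512,433),(485,497),(355,454)],.068)):
    P=plane(W,cr(L),z)[:,:2]; print(n,P.round(4).tolist(),P.mean(0).round(4))
    for i in range(4):
        d=P[(i+1)%4]-P[i]; print("  edge",i,np.hypot(*d).round(4),np.degrees(np.arctan2(d[1],d[0])).round(1))
print("tape",plane(W,cr([(113,354)]),.01))
E
```

```text
cap [[ 0.5508 -0.1067  0.058 ]]
tr [[0.56, 0.01], [0.5437, -0.0217], [0.4994, 0.0006], [0.5158, 0.0321]] [0.5297 0.0053]
  edge 0 0.0357 -117.1
  edge 1 0.0497 153.3
  edge 2 0.0355 62.4
  edge 3 0.0494 -26.5
rel [[0.4511, 0.0072], [0.4334, -0.0396], [0.4094, -0.0307], [0.4257, 0.0156]] [ 0.4299 -0.0119]
  edge 0 0.05 -110.7
  edge 1 0.0256 159.8
  edge 2 0.0491 70.6
  edge 3 0.0268 -18.2
tape [[0.44867767 0.11520598 0.01      ]]
```

>>> servo_tool([
  [0.03,-0.034,0.02,0,0.8],
  [0.065,-0.07,0.05,0,0.8],
  [0.085,-0.095,0.09,0,0.8],
  [0.0915,-0.102,0.12,0,0.8],
  [0.0915,-0.102,0.15,0,0.8],
  [0.0915,-0.102,0.18,0,0.8],
  [0.0915,-0.102,0.205,0,0.8],
  [0.0915,-0.102,0.218,0,0.8],
  [0.0915,-0.102,0.221,0,0.8],
  [0.0915,-0.102,0.221,0,0.8],
])

```text
t: 3.2
tcp_pos: [0.5413, 0.1015, 0.0286]
tcp_rot: [3.141, 0.002, 0.0]
force: [-0.2, -0.7, 0.5]
width: 0.0682
```

```bash
python3 - <<'E'
from h import *
cam("wrist","w2")
E
```

```text
(no output)
```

View pics/w2.png

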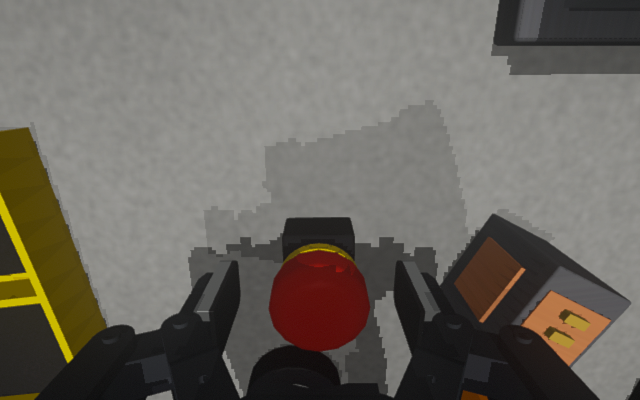

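>>> servo_tool([
  [0,0,0,0,0.4],
  [0,0,0,0,0.3],
  [0,0,0,0,0.3],
  [0,0,0,0,0.3],
  [0,0,0,0,0.3],
  [0,0,0,0,0.3],
  [0,0,0,0,0.3],
], grip_force=40)

```text
t: 3.95
tcp_pos: [0.5419, 0.102, 0.0297]
tcp_rot: [-3.141, -0.004, -0.004]
force: [-0.9, -0.5, 6.0]
width: 0.0382
```

```bash
python3 - <<'E'
from h import *
cam("wrist","w3"); cam("side","s3")
a=cv2.imread("pics/w3.png")[150:400,150:470];b=cv2.imread("pics/s3.png")[150:300,220:400]
cv2.imwrite("pics/c3.png",np.hstack([cv2.resize(a,(400,312)),cv2.resize(b,(374,312))]))
E
```

```text
(no output)
```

View pics/c3.png

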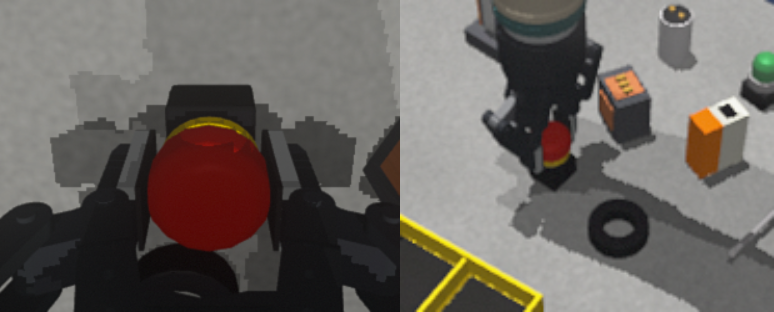

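>>> servo_tool([
  [0,0,-0.005,0,0.3],
  [0,0,-0.02,0,0.3],
  [0,0,-0.04,0,0.3],
  [0,0,-0.055,0,0.3],
  [0,0,-0.06,0,0.3],
  [0,0,-0.06,0,0.3],
])

```text
t: 4.65
tcp_pos: [0.5415, 0.1022, 0.0891]
tcp_rot: [-3.141, -0.004, -0.003]
force: [0.4, -0.1, -1.6]
width: 0.0378
```

```bash
python3 - <<'E'
from h import *
cam("wrist","w4"); cam("side","s4")
a=cv2.imread("pics/w4.png")[150:400,150:470];b=cv2.imread("pics/s4.png")[120:270,220:400]
cv2.imwrite("pics/c4.png",np.hstack([cv2.resize(a,(400,312)),cv2.resize(b,(374,312))]))
p,R,s=tool(); print(s["q"]); print(shift([.5,.0,.09])); 
E
```

```text
[-0.22024684  0.69014151 -0.02639591  1.91949405  0.03303037  0.53311932
 -1.83741568]
[-0.04078971  0.10189245 -0.00201878]
```

View pics/c4.png

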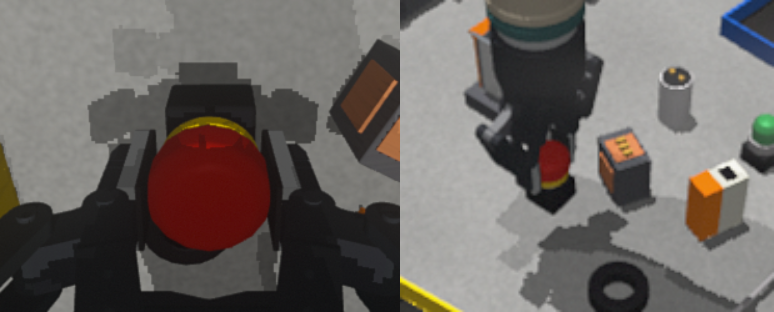

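>>> servo_tool([
  [0,0.005,-0.025,0,0.3],
  [0,0.025,-0.042,0,0.3],
  [0,0.06,-0.042,0,0.3],
  [0.001,0.1,-0.042,2,0.3],
  [0.002,0.145,-0.042,4,0.3],
  [0.002,0.19,-0.042,6,0.3],
  [0.003,0.235,-0.042,6.3,0.3],
  [0.003,0.28,-0.042,6.3,0.3],
  [0.0035,0.32,-0.042,6.3,0.3],
  [0.0035,0.355,-0.042,6.3,0.3],
  [0.0035,0.38,-0.042,6.3,0.3],
  [0.0035,0.395,-0.042,6.3,0.3],
  [0.0035,0.399,-0.042,6.3,0.3],
  [0.0035,0.399,-0.042,6.3,0.3],
])

```text
t: 6.15
tcp_pos: [0.5453, -0.296, 0.1297]
tcp_rot: [-3.136, 0.168, 0.001]
force: [0.0, -0.3, -0.8]
width: 0.0377
```

```bash
python3 - <<'E'
from h import *
W=cam("wrist","w5")
p,R,s=tool(); print(s["t"],p,R.round(3).tolist(),s["force"],np.round(s["q"],2)); 
E
```

```text
6.2 [ 0.54560312 -0.29495608  0.12985007] [[0.994, -0.106, -0.001], [-0.106, -0.994, 0.002], [-0.001, -0.002, -1.0]] [ 0.79441845  0.35254638 -1.13882976] [ 0.49  0.71 -0.06  1.7   0.06  0.74 -1.28]
```

View pics/w5.png

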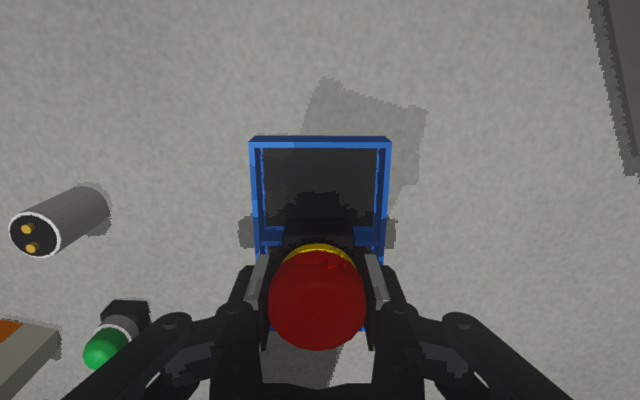

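```bash
python3 - <<'E'
from h import *
W=cam("wrist"); P=plane(W,[(249,137.5),(391,137.5)],.028)[:,:2]; print(P)
d=P[0]-P[1]; print(np.hypot(*d)); u=np.array([d[1],-d[0]])/np.hypot(*d); print("yaw",np.degrees(np.arctan2(u[1],u[0])))
m=P.mean(0); print("far pocket",m-40*u/1000,"near",m-120*u/1000)
p,R,s=tool(); print(p,shift(list(m-40*u/1000)+[.0345]))
E
```

```text
[[ 0.59527003 -0.25279763]
 [ 0.58475378 -0.35089472]]
0.0986591635338791
yaw -6.118881918862221
far pocket [ 0.55023979 -0.29758251] near [ 0.47069556 -0.28905517]
[ 0.5457826  -0.29456218  0.13002357] [0.00480652 0.00270127 0.09551619]
```

>>> servo_tool([
  [0.002,0.001,0.02,0,0.3],
  [0.003,0.002,0.05,0,0.3],
  [0.004,0.002,0.073,0,0.3],
  [0.004,0.002,0.085,0,0.3],
  [0.004,0.002,0.09,0,0.3],
  [0.004,0.002,0.092,0,0.3],
  [0.004,0.002,0.093,0,0.3],
  [0.004,0.002,0.094,0,0.3],
])

```text
t: 7.05
tcp_pos: [0.5499, -0.2996, 0.0373]
tcp_rot: [3.136, -0.169, 0.003]
force: [0.1, 0.2, -1.1]
width: 0.0379
```

>>> servo_tool([
  [0,-0.001,0.001,0,0.3],
  [0,-0.002,0.002,0,0.3],
  [0,-0.002,0.003,0,0.3],
  [0,-0.002,0.003,0,0.3],
])

```text
t: 7.45
tcp_pos: [0.5497, -0.2972, 0.0337]
tcp_rot: [-3.137, 0.169, -0.001]
force: [-0.4, 0.7, 2.7]
width: 0.0375
```

>>> servo_tool([
  [0,0,0,0,0.45],
  [0,0,0,0,0.5],
  [0,0,0,0,0.6],
  [0,0,0,0,0.65],
  [0,0,0,0,0.7],
  [0,0,-0.005,0,0.7],
  [0,0,-0.03,0,0.7],
  [0,0,-0.07,0,0.7],
  [0,0,-0.105,0,0.7],
  [0,0,-0.125,0,0.7],
  [0,0,-0.125,0,0.7],
])

```text
t: 8.55
tcp_pos: [0.5516, -0.2985, 0.1623]
tcp_rot: [3.134, -0.169, 0.01]
force: [0.0, 1.0, -0.1]
width: 0.0598
```

```bash
python3 - <<'E'
from h import *
W=cam("wrist","w6"); print(tool()[0],shift([.441,-.114,.13]))
E
```

```text
[ 0.55031449 -0.29785956  0.16015679] [-0.1285363  -0.17108764  0.02951042]
```

View pics/w6.png

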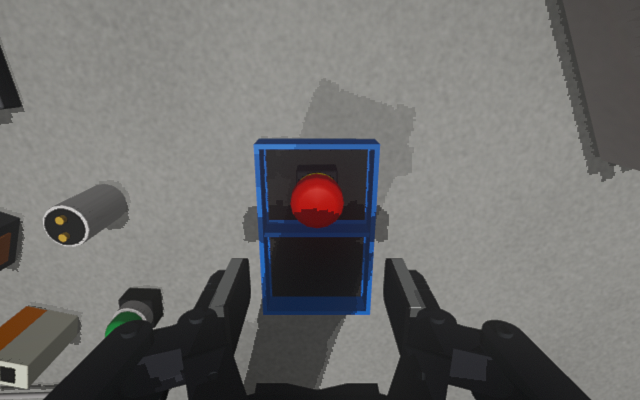

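>>> servo_tool([
  [-0.02,-0.027,0,0,0.7],
  [-0.047,-0.062,0,0,0.7],
  [-0.075,-0.1,0,0,0.7],
  [-0.103,-0.138,0,0,0.7],
  [-0.122,-0.163,0.005,0,0.7],
  [-0.1285,-0.171,0.02,0,0.7],
  [-0.1285,-0.171,0.055,0,0.7],
  [-0.1285,-0.171,0.09,0,0.7],
  [-0.1285,-0.171,0.115,0,0.7],
  [-0.1285,-0.171,0.13,0,0.7],
  [-0.1285,-0.171,0.134,0,0.7],
  [-0.1285,-0.171,0.136,0,0.7],
  [-0.1285,-0.171,0.136,0,0.7],
])

```text
t: 9.9
tcp_pos: [0.4386, -0.1132, 0.021]
tcp_rot: [-3.136, 0.169, 0.005]
force: [-0.6, 0.8, -0.5]
width: 0.0599
```

```bash
python3 - <<'E'
from h import *
W=cam("wrist","w7"); print(tool()[0],shift([.441,-.114,.022]))
k,a=blob(W,(50,100,50),(90,255,255)); (c,r)=cv2.minEnclosingCircle(k); print("green",c,r,plane(W,c,.042))
E
```

```text
[ 0.43892109 -0.11336024  0.02139969] [ 0.00213421  0.00041192 -0.0006058 ]
green (318.0, 294.64459228515625) 41.65669631958008 [[ 0.44005568 -0.11399128  0.042     ]]
```

View pics/w7.png

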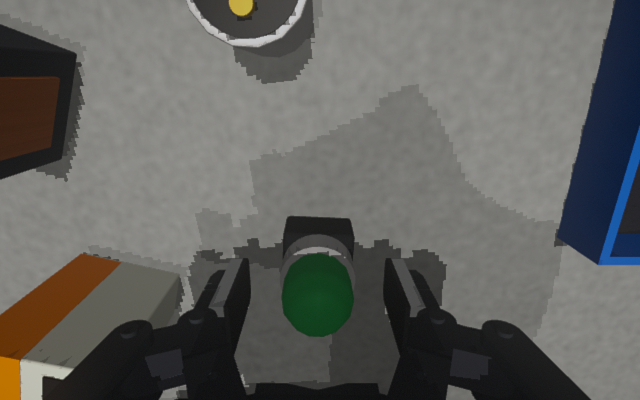

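>>> servo_tool([
  [0.002,0,0,0,0.5],
  [0.002,0,0,0,0.35],
  [0.002,0,0,0,0.2],
  [0.002,0,0,0,0.2],
  [0.002,0,0,0,0.2],
  [0.002,0,0,0,0.2],
  [0.002,0,0,0,0.2],
  [0.002,0,0,0,0.2],
], grip_force=40)

```text
t: 10.75
tcp_pos: [0.4424, -0.1138, 0.0227]
tcp_rot: [3.137, -0.169, 0.002]
force: [-0.0, -0.4, 7.1]
width: 0.0298
```

>>> servo_tool([
  [0,0,-0.005,0,0.2],
  [0,0,-0.02,0,0.2],
  [0,0,-0.045,0,0.2],
  [0,0,-0.07,0,0.2],
  [0,0,-0.09,0,0.2],
  [0,0,-0.1,0,0.2],
  [0,0,-0.1,0,0.2],
])

```text
t: 11.45
tcp_pos: [0.4425, -0.1141, 0.1233]
tcp_rot: [3.137, -0.17, 0.003]
force: [0.4, 0.4, -0.6]
width: 0.0302
```

```bash
python3 - <<'E'
from h import *
cam("wrist","w8"); cam("side","s8")
a=cv2.imread("pics/w8.png")[150:400,150:470];b=cv2.imread("pics/s8.png")[90:240,300:480]
cv2.imwrite("pics/c8.png",np.hstack([cv2.resize(a,(400,312)),cv2.resize(b,(374,312))]))
p,R,s=tool(); print(p,shift([.4707,-.289,.12])); 
E
```

```text
[ 0.44149044 -0.11390403  0.1218238 ] [0.04787975 0.17093691 0.00179585]
```

View pics/c8.png

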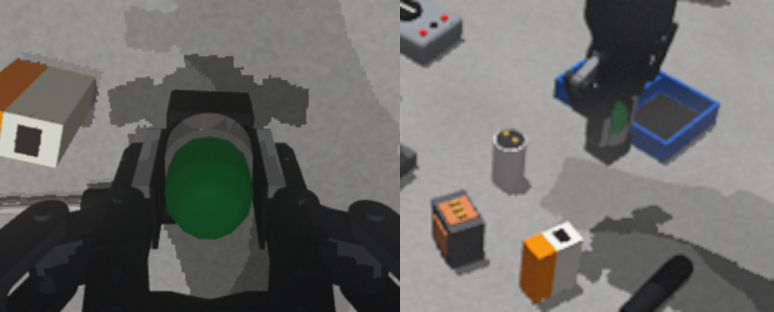

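>>> servo_tool([
  [0.007,0.025,0,0,0.2],
  [0.016,0.06,0,0,0.2],
  [0.026,0.095,0,0,0.2],
  [0.037,0.13,0,0,0.2],
  [0.045,0.156,0,0,0.2],
  [0.048,0.169,0,0,0.2],
  [0.048,0.171,0.002,0,0.2],
  [0.048,0.171,0.015,0,0.2],
  [0.048,0.171,0.04,0,0.2],
  [0.048,0.171,0.065,0,0.2],
  [0.048,0.171,0.08,0,0.2],
  [0.048,0.171,0.088,0,0.2],
  [0.048,0.171,0.091,0,0.2],
  [0.048,0.171,0.091,0,0.2],
])

```text
t: 12.95
tcp_pos: [0.4714, -0.2879, 0.0311]
tcp_rot: [-3.137, 0.167, 0.001]
force: [0.7, -0.1, -0.9]
width: 0.0299
```

```bash
python3 - <<'E'
from h import *
cam("wrist","w9"); print(tool()[0])
E
```

```text
[ 0.47174608 -0.28840284  0.03163301]
```

View pics/w9.png

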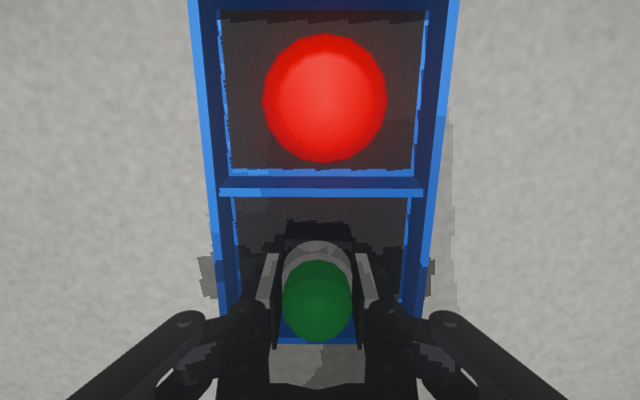

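>>> servo_tool([
  [0,0,0.002,0,0.2],
  [0,0,0.003,0,0.2],
  [0,0,0.004,0,0.2],
  [0,0,0.005,0,0.2],
  [0,0,0.005,0,0.2],
])

```text
t: 13.5
tcp_pos: [0.4715, -0.2891, 0.0267]
tcp_rot: [3.137, -0.169, 0.001]
force: [-0.6, 0.5, 3.4]
width: 0.0297
```

>>> servo_tool([
  [0,0,0,0,0.38],
  [0,0,0,0,0.42],
  [0,0,0,0,0.47],
  [0,0,0,0,0.52],
  [0,0,0,0,0.52],
  [0,0,-0.005,0,0.52],
  [0,0,-0.03,0,0.52],
  [0,0,-0.07,0,0.52],
  [0,0,-0.11,0,0.7],
  [0,0,-0.13,0,0.7],
  [0,0,-0.135,0,0.7],
  [0,0,-0.135,0,0.7],
])

```text
t: 14.7
tcp_pos: [0.4715, -0.2892, 0.1619]
tcp_rot: [3.136, -0.169, 0.002]
force: [0.3, 0.6, -0.3]
width: 0.0597
```

```bash
python3 - <<'E'
from h import *
W=cam("wrist","w10"); print(tool()[0],shift([.549,-.105,.16]))
E
```

```text
[ 0.47080316 -0.28894301  0.1608601 ] [ 0.05796649 -0.19128442  0.00082241]
```

View pics/w10.png

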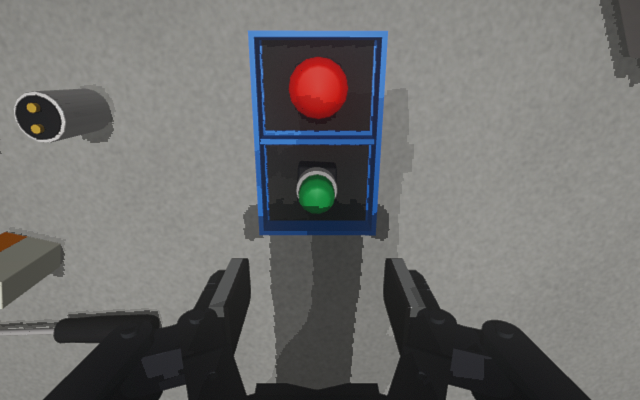

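>>> servo_tool([
  [0.007,-0.025,0,-3,0.7],
  [0.018,-0.06,0,-7,0.7],
  [0.03,-0.1,0,-11,0.7],
  [0.042,-0.14,0,-13.5,0.7],
  [0.053,-0.175,0,-13.5,0.7],
  [0.057,-0.189,0,-13.5,0.7],
  [0.058,-0.191,0.005,-13.5,0.7],
  [0.058,-0.191,0.03,-13.5,0.7],
  [0.058,-0.191,0.065,-13.5,0.7],
  [0.058,-0.191,0.1,-13.5,0.7],
  [0.058,-0.191,0.122,-13.5,0.7],
  [0.058,-0.191,0.132,-13.5,0.7],
  [0.058,-0.191,0.136,-13.5,0.7],
  [0.058,-0.191,0.137,-13.5,0.7],
  [0.058,-0.191,0.137,-13.5,0.7],
])

```text
t: 16.25
tcp_pos: [0.5501, -0.1057, 0.0251]
tcp_rot: [3.135, 0.2, 0.002]
force: [-0.2, -0.3, 0.3]
width: 0.0597
```

```bash
python3 - <<'E'
from h import *
W=cam("wrist","w11"); print(tool()[0],shift([.549,-.105,.022]))
E
```

```text
[ 0.5502517  -0.10565772  0.02531336] [-0.00116365 -0.00081376  0.0033108 ]
```

View pics/w11.png

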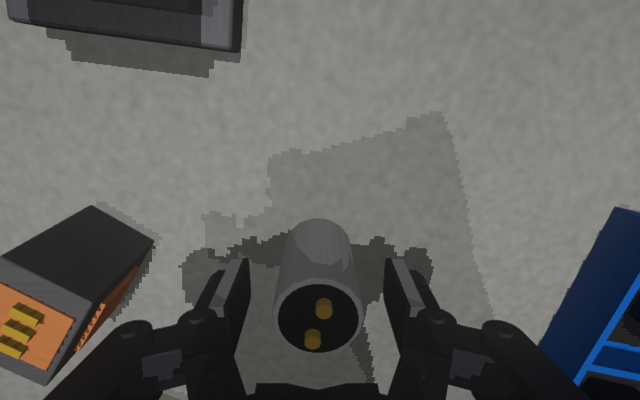

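```bash
python3 - <<'E'
from h import *
W=cam("wrist"); q=plane(W,[(318,318)],.058)[0]; print(q, shift([q[0],q[1],.022]))
E
```

```text
[ 0.54946437 -0.1065418   0.058     ] [-0.00093325  0.00085837  0.00335708]
```

>>> servo_tool([
  [-0.001,0.001,0.002,0,0.7],
  [-0.001,0.001,0.003,0,0.5],
  [-0.001,0.001,0.003,0,0.4],
  [-0.001,0.001,0.003,0,0.3],
  [-0.001,0.001,0.003,0,0.3],
  [-0.001,0.001,0.003,0,0.3],
  [-0.001,0.001,0.003,0,0.3],
  [-0.001,0.001,0.003,0,0.3],
  [-0.001,0.001,0.003,0,0.3],
], grip_force=50)

```text
t: 17.25
tcp_pos: [0.5487, -0.1065, 0.0216]
tcp_rot: [3.135, 0.201, 0.0]
force: [-1.0, 0.4, 6.0]
width: 0.0341
```

>>> servo_tool([
  [0,0,-0.005,0,0.3],
  [0,0,-0.02,0,0.3],
  [0,0,-0.045,0,0.3],
  [0,0,-0.075,0,0.3],
  [0,0,-0.1,0,0.3],
  [0,0,-0.11,0,0.3],
  [0,0,-0.11,0,0.3],
])

```text
t: 17.95
tcp_pos: [0.5497, -0.1066, 0.133]
tcp_rot: [3.134, 0.201, 0.005]
force: [1.2, 0.4, -0.8]
width: 0.0342
```

```bash
python3 - <<'E'
from h import *
cam("wrist","w12"); cam("side","s12")
a=cv2.imread("pics/w12.png")[150:400,150:470];b=cv2.imread("pics/s12.png")[70:220,270:450]
cv2.imwrite("pics/c12.png",np.hstack([cv2.resize(a,(400,312)),cv2.resize(b,(374,312))]))
# yellow tray from top: far (outer, +y) edge and inner measures
T=cam("top","t12"); k,a=blob(T,(22,120,60),(34,255,255),(130,160,210,270)); P=plane(T,k,.028)[:,:2].astype(np.float32)
r=cv2.minAreaRect(P); print(r, cv2.boxPoints(r).round(4).tolist())
p,R,s=tool(); print(p,R.round(3).tolist(),np.round(s["q"],2))
E
```

```text
((0.5157758593559265, 0.27795061469078064), (0.16246716678142548, 0.10755199939012527), 7.472849369049072) [[0.42820000648498535, 0.3206999897956848], [0.4422000050544739, 0.21410000324249268], [0.6032999753952026, 0.23520000278949738], [0.5892999768257141, 0.3418000042438507]]
[ 0.54770766 -0.10648128  0.13027305] [[0.992, 0.128, -0.002], [0.128, -0.992, 0.0], [-0.002, -0.0, -1.0]] [ 0.45  0.67 -0.49  1.86  0.46  0.72 -1.74]
```

View pics/c12.png

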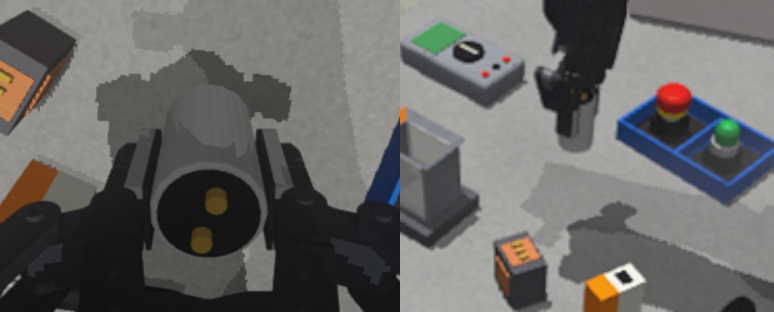

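>>> servo_tool([
  [0.003,-0.02,0,0,0.3],
  [0.008,-0.055,0,0,0.3],
  [0.014,-0.095,0,0,0.3],
  [0.021,-0.14,0,0,0.3],
  [0.027,-0.185,0,0,0.3],
  [0.034,-0.23,0,0,0.3],
  [0.04,-0.275,0,0,0.3],
  [0.047,-0.315,0,0,0.3],
  [0.052,-0.35,0,0,0.3],
  [0.056,-0.375,0,0,0.3],
  [0.057,-0.387,0,0,0.3],
  [0.057,-0.3895,0,0,0.3],
  [0.057,-0.3895,0,0,0.3],
])

```text
t: 19.4
tcp_pos: [0.5551, 0.2856, 0.1304]
tcp_rot: [3.133, 0.2, -0.002]
force: [0.1, -0.5, -1.9]
width: 0.0338
```

```bash
python3 - <<'E'
from h import *
cam("wrist","w13"); p,R,s=tool(); print(p,R.round(3).tolist(),s["force"])
E
```

```text
[0.55551031 0.28484111 0.13059347] [[0.992, 0.126, -0.001], [0.126, -0.992, -0.002], [-0.001, 0.002, -1.0]] [ 0.674952    0.17148699 -1.44753909]
```

View pics/w13.png

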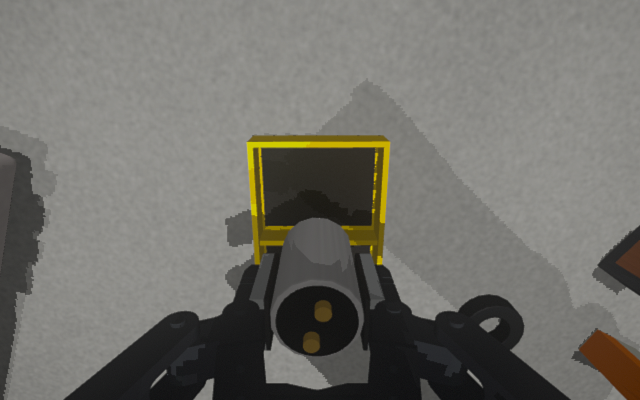

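```bash
python3 - <<'E'
from h import *
W=cam("wrist"); P=plane(W,[(247,140.5),(390,139.5)],.028)[:,:2]; print(P)
d=P[0]-P[1]; print(np.hypot(*d)); u=np.array([d[1],-d[0]])/np.hypot(*d); print("yaw",np.degrees(np.arctan2(u[1],u[0])))
m=P.mean(0); f=m-40*u/1000; print("far pocket",f,"near",m-120*u/1000)
print(tool()[0],shift([f[0],f[1],.03]))
E
```

```text
[[0.59180138 0.33793978]
 [0.60492413 0.23892473]]
0.09988086092897455
yaw 7.5495812176604105
far pocket [0.55870949 0.28317689] near [0.47940297 0.27266616]
[0.55575478 0.28465316 0.13081605] [0.00283632 0.00162126 0.10081722]
```

>>> servo_tool([
  [0.001,0.001,0.02,0,0.3],
  [0.002,0.001,0.05,0,0.3],
  [0.002,0.001,0.078,0,0.3],
  [0.002,0.001,0.092,0,0.3],
  [0.002,0.001,0.099,0,0.3],
  [0.002,0.001,0.1,0,0.3],
  [0.002,0.001,0.101,0,0.3],
  [0.002,0.001,0.101,0,0.3],
])

```text
t: 20.3
tcp_pos: [0.5583, 0.2869, 0.0315]
tcp_rot: [-3.134, -0.201, -0.003]
force: [-0.1, 0.4, -1.2]
width: 0.0339
```

>>> servo_tool([
  [0,0,0.001,0,0.3],
  [0,0,0.002,0,0.3],
  [0,0,0.003,0,0.3],
  [0,0,0.003,0,0.3],
])

```text
t: 20.7
tcp_pos: [0.5575, 0.2864, 0.0273]
tcp_rot: [3.135, 0.201, -0.0]
force: [-0.0, 0.2, -1.2]
width: 0.0338
```

>>> servo_tool([
  [0,0,0.001,0,0.3],
  [0,0,0.002,0,0.3],
  [0,0,0.002,0,0.3],
])

```text
t: 21.0
tcp_pos: [0.5576, 0.2865, 0.0256]
tcp_rot: [3.135, 0.201, 0.0]
force: [-0.7, -0.7, 2.5]
width: 0.0339
```

>>> servo_tool([
  [0,0,0,0,0.42],
  [0,0,0,0,0.46],
  [0,0,0,0,0.5],
  [0,0,0,0,0.56],
  [0,0,0,0,0.56],
  [0,0,-0.005,0,0.56],
  [0,0,-0.03,0,0.56],
  [0,0,-0.07,0,0.56],
  [0,0,-0.11,0,0.7],
  [0,0,-0.13,0,0.8],
  [0,0,-0.135,0,0.8],
  [0,0,-0.135,0,0.8],
])

```text
t: 22.2
tcp_pos: [0.5578, 0.2864, 0.161]
tcp_rot: [-3.135, -0.201, -0.002]
force: [0.6, -0.3, -0.5]
width: 0.0681
```

```bash
python3 - <<'E'
from h import *
W=cam("wrist","w14"); p,R,s=tool(); print(p,R.round(3).tolist(),np.round(s["q"],2),shift([.529,.005,.16]))
E
```

```text
[0.55723394 0.28600034 0.15980736] [[0.992, 0.128, -0.001], [0.128, -0.992, -0.001], [-0.001, 0.001, -1.0]] [-0.24  0.71 -0.46  1.65  0.39  0.88 -2.3 ] [-6.38753131e-02  2.75096937e-01  2.19396475e-05]
```

View pics/w14.png

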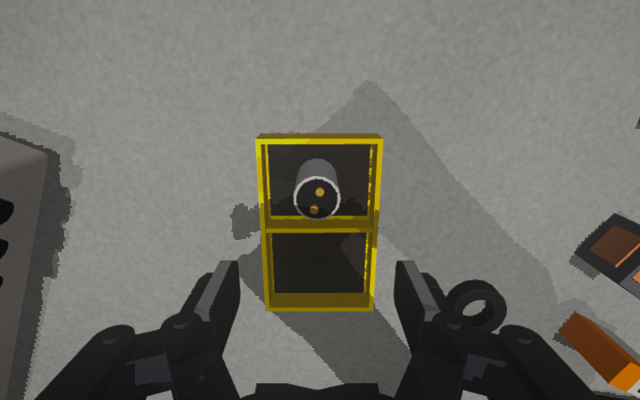

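>>> servo_tool([
  [-0.006,0.025,0,4,0.8],
  [-0.015,0.065,0,10,0.8],
  [-0.025,0.11,0,16,0.8],
  [-0.036,0.155,0,22,0.8],
  [-0.047,0.2,0,28,0.8],
  [-0.056,0.24,0,33,0.8],
  [-0.062,0.267,0,34.3,0.8],
  [-0.064,0.275,0.005,34.3,0.8],
  [-0.064,0.275,0.03,34.3,0.8],
  [-0.064,0.275,0.055,34.3,0.8],
  [-0.064,0.275,0.07,34.3,0.8],
  [-0.064,0.275,0.075,34.3,0.8],
  [-0.064,0.275,0.075,34.3,0.8],
])

```text
t: 23.55
tcp_pos: [0.5283, 0.0067, 0.084]
tcp_rot: [3.056, -0.73, -0.004]
force: [-1.0, -0.5, 0.3]
width: 0.0683
```

```bash
python3 - <<'E'
from h import *
W=cam("wrist","w15"); p,R,s=tool(); print(p,R.round(3).tolist(),np.round(s["q"],2))
E
```

```text
[0.52894443 0.0064882  0.0848408 ] [[0.892, -0.452, -0.001], [-0.452, -0.892, 0.001], [-0.001, -0.0, -1.0]] [ 0.11  0.69 -0.27  1.97  0.34  0.52 -2.43]
```

View pics/w15.png

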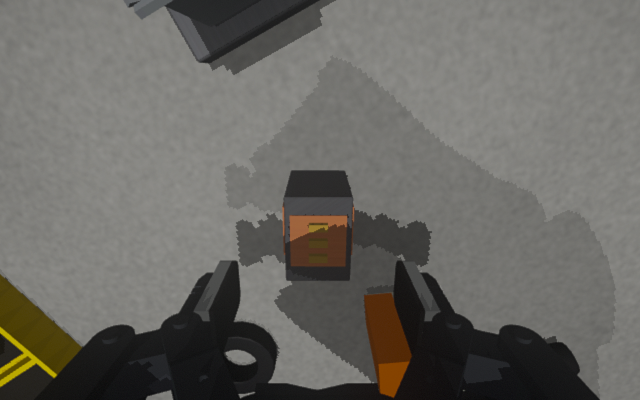

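```bash
python3 - <<'E'
from h import *
W=cam("wrist"); P=plane(W,[(284,197),(353,197),(350.5,280),(286,280)],.055)[:,:2]; print(P.round(4).tolist(),P.mean(0))
for i in range(4):
    d=P[(i+1)%4]-P[i]; print(np.hypot(*d).round(4),np.degrees(np.arctan2(d[1],d[0])).round(1))
c=P.mean(0); print(shift([c[0],c[1],.016]))
E
```

```text
[[0.5599, 0.0103], [0.5437, -0.0216], [0.4993, 0.0006], [0.5158, 0.0332]] [0.52969577 0.00561187]
0.0359 -116.9
0.0497 153.3
0.0365 63.1
0.0497 -27.4
[0.00055015 0.0005136  0.06943311]
```

>>> servo_tool([
  [0.0005,0.0005,0.02,0,0.8],
  [0.0005,0.0005,0.045,0,0.8],
  [0.0005,0.0005,0.06,0,0.8],
  [0.0005,0.0005,0.067,0,0.8],
  [0.0005,0.0005,0.069,0,0.8],
  [0.0005,0.0005,0.069,0,0.6],
  [0.0005,0.0005,0.069,0,0.45],
  [0.0005,0.0005,0.069,0,0.3],
  [0.0005,0.0005,0.069,0,0.3],
  [0.0005,0.0005,0.069,0,0.3],
  [0.0005,0.0005,0.069,0,0.3],
  [0.0005,0.0005,0.069,0,0.3],
  [0.0005,0.0005,0.069,0,0.3],
], grip_force=80)

```text
t: 24.95
tcp_pos: [0.5303, 0.005, 0.0174]
tcp_rot: [-3.054, 0.732, -0.003]
force: [-0.3, 0.5, 6.2]
width: 0.0347
```

>>> servo_tool([
  [0,0,-0.005,0,0.3],
  [0,0,-0.02,0,0.3],
  [0,0,-0.045,0,0.3],
  [0,0,-0.075,0,0.3],
  [0,0,-0.1,0,0.3],
  [0,0,-0.11,0,0.3],
  [0,0,-0.11,0,0.3],
])

```text
t: 25.65
tcp_pos: [0.5299, 0.0047, 0.1273]
tcp_rot: [-3.054, 0.733, -0.003]
force: [-0.9, 0.1, -4.6]
width: 0.0351
```

```bash
python3 - <<'E'
from h import *
cam("wrist","w16"); cam("side","s16")
a=cv2.imread("pics/w16.png")[150:400,150:470];b=cv2.imread("pics/s16.png")[110:260,230:410]
cv2.imwrite("pics/c16.png",np.hstack([cv2.resize(a,(400,312)),cv2.resize(b,(374,312))]))
p,R,s=tool(); print(p,R.round(3).tolist(),np.round(s["q"],2),s["force"],shift([.478,.274,.126]))
E
```

```text
[0.52849706 0.00455065 0.12539636] [[0.891, -0.454, -0.002], [-0.454, -0.891, -0.0], [-0.001, 0.001, -1.0]] [ 0.14  0.62 -0.3   1.95  0.31  0.62 -2.4 ] [-0.01482485 -0.32831362 -4.98904202] [-0.16722833 -0.21722708 -0.00059293]
```

View pics/c16.png

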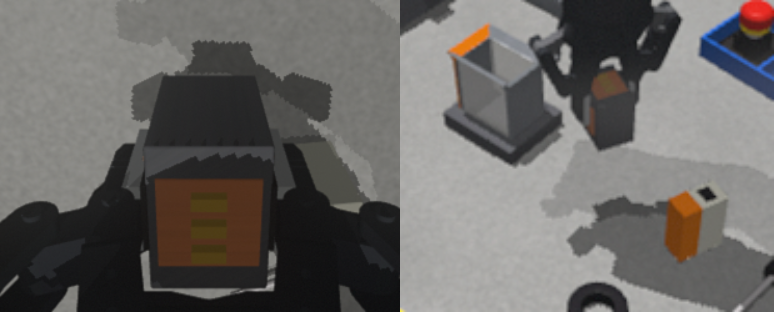

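>>> servo_tool([
  [-0.012,-0.015,0,-3,0.3],
  [-0.03,-0.038,0,-8,0.3],
  [-0.052,-0.067,0,-14,0.3],
  [-0.076,-0.098,0,-20,0.3],
  [-0.1,-0.128,0,-26,0.3],
  [-0.122,-0.157,0,-31,0.3],
  [-0.141,-0.182,0,-34.5,0.3],
  [-0.155,-0.2,0,-34.5,0.3],
  [-0.165,-0.213,0,-34.5,0.3],
  [-0.169,-0.2174,0,-34.5,0.3],
  [-0.169,-0.2174,0,-34.5,0.3],
  [-0.169,-0.2174,0,-34.5,0.3],
])

```text
t: 26.95
tcp_pos: [0.4771, 0.2738, 0.1256]
tcp_rot: [3.133, 0.206, -0.002]
force: [1.3, -0.4, -5.4]
width: 0.0347
```

```bash
python3 - <<'E'
from h import *
cam("wrist","w17"); p,R,s=tool(); print(p,R.round(3).tolist(),s["force"],np.round(s["q"],2),shift([.4775,.275,.03]))
E
```

```text
[0.47737921 0.27352699 0.12573295] [[0.992, 0.13, -0.001], [0.13, -0.992, -0.002], [-0.001, 0.002, -1.0]] [ 0.53221285 -0.29660765 -4.95272593] [-0.29  0.66 -0.44  1.89  0.43  0.68 -2.42] [ 0.00041765 -0.00161596  0.09572981]
```

View pics/w17.png

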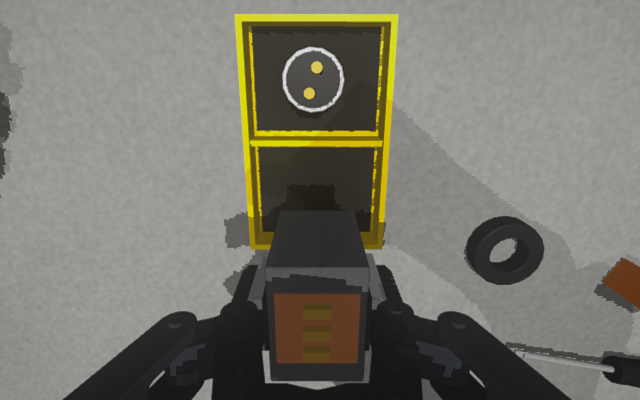

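```bash
python3 - <<'E'
from h import *
W=cam("wrist"); P=plane(W,[(235,14),(398,14)],.028)[:,:2]; d=P[0]-P[1]; u=np.array([d[1],-d[0]])/np.hypot(*d); m=P.mean(0)
print(np.hypot(*d),np.degrees(np.arctan2(u[1],u[0])),m-.12*u)
D=plane(W,[(316.5,143)],.024)[0,:2]; print("by divider",D-.04*u)
E
```

```text
0.09992002371791214 7.403170286413405 [0.47860288 0.2733257 ]
by divider [0.47844452 0.27333406]
```

>>> servo_tool([
  [0.001,0,0.02,0,0.3],
  [0.001,0,0.05,0,0.3],
  [0.001,0,0.075,0,0.3],
  [0.001,0,0.09,0,0.3],
  [0.001,0,0.097,0,0.3],
  [0.001,0,0.099,0,0.3],
  [0.001,0,0.1,0,0.3],
  [0.001,0,0.101,0,0.3],
  [0.001,0,0.102,0,0.3],
])

```text
t: 27.95
tcp_pos: [0.4789, 0.2757, 0.0251]
tcp_rot: [-3.134, -0.206, -0.002]
force: [0.1, 0.0, -4.2]
width: 0.0353
```

>>> servo_tool([
  [0,0,0.001,0,0.3],
  [0,0,0.002,0,0.3],
  [0,0,0.002,0,0.3],
])

```text
t: 28.25
tcp_pos: [0.4783, 0.2754, 0.0223]
tcp_rot: [3.135, 0.207, 0.0]
force: [-0.5, -0.5, -4.1]
width: 0.035
```

>>> servo_tool([
  [0,0,0.001,0,0.3],
  [0,0,0.002,0,0.3],
  [0,0,0.002,0,0.3],
])

```text
t: 28.55
tcp_pos: [0.4784, 0.2755, 0.0214]
tcp_rot: [3.135, 0.207, 0.001]
force: [-0.9, -1.2, 7.0]
width: 0.0348
```

>>> servo_tool([
  [0,0,0,0,0.42],
  [0,0,0,0,0.46],
  [0,0,0,0,0.5],
  [0,0,0,0,0.56],
  [0,0,0,0,0.56],
  [0,0,-0.005,0,0.56],
  [0,0,-0.03,0,0.56],
  [0,0,-0.07,0,0.56],
  [0,0,-0.11,0,0.65],
  [0,0,-0.135,0,0.65],
  [0,0,-0.14,0,0.65],
  [0,0,-0.14,0,0.65],
])

```text
t: 29.75
tcp_pos: [0.4788, 0.2754, 0.1611]
tcp_rot: [-3.134, -0.206, -0.003]
force: [0.6, -0.1, -0.8]
width: 0.0553
```

```bash
python3 - <<'E'
from h import *
W=cam("wrist","w18"); p,R,s=tool(); print(p,R.round(3).tolist(),np.round(s["q"],2),shift([.43,-.0115,.16]))
E
```

```text
[0.47813434 0.27493744 0.15999164] [[0.991, 0.131, -0.0], [0.131, -0.991, -0.001], [-0.0, 0.001, -1.0]] [-0.26  0.62 -0.47  1.86  0.39  0.76 -2.39] [-8.52261907e-02  2.77668495e-01  1.60042932e-04]
```

View pics/w18.png

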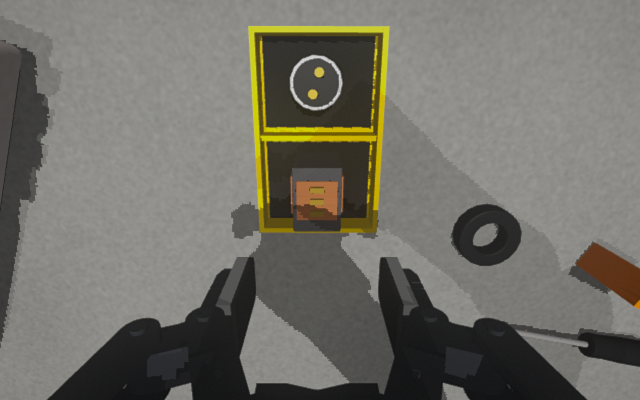

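>>> servo_tool([
  [-0.008,0.025,0,-5,0.65],
  [-0.02,0.065,0,-12,0.65],
  [-0.033,0.108,0,-20,0.65],
  [-0.047,0.152,0,-28,0.65],
  [-0.06,0.195,0,-36,0.65],
  [-0.072,0.235,0,-44,0.65],
  [-0.081,0.263,0,-52,0.65],
  [-0.0855,0.276,0,-59,0.65],
  [-0.0855,0.278,0.01,-63,0.65],
  [-0.0855,0.278,0.03,-63,0.65],
  [-0.0855,0.278,0.045,-63,0.65],
  [-0.0855,0.278,0.05,-63,0.65],
  [-0.0855,0.278,0.05,-63,0.65],
])

```text
t: 31.1
tcp_pos: [0.4289, -0.0112, 0.1091]
tcp_rot: [-2.562, -1.814, 0.004]
force: [0.4, 0.3, -0.1]
width: 0.0551
```

```bash
python3 - <<'E'
from h import *
W=cam("wrist","w19"); p,R,s=tool(); print(p,R.round(3).tolist(),np.round(s["q"],2))
E
```

```text
[ 0.42949718 -0.0110858   0.10981089] [[0.333, 0.943, -0.002], [0.943, -0.333, 0.0], [-0.0, -0.002, -1.0]] [ 0.45  0.63 -0.71  2.21  0.79  0.57 -1.2 ]
```

View pics/w19.png

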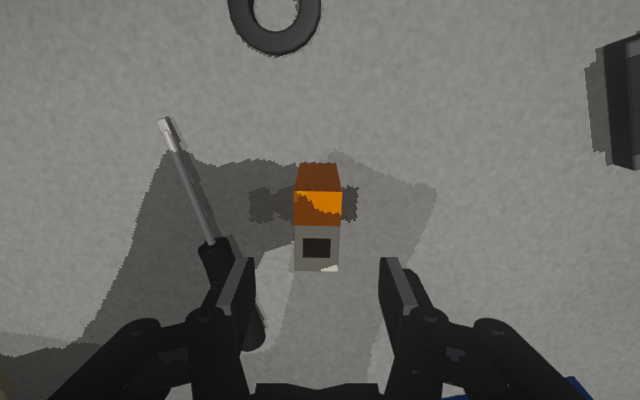

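```bash
python3 - <<'E'
from h import *
W=cam("wrist"); a=W["color"][:,:,::-1]; cv2.imwrite("pics/w19c.png",cv2.resize(a[150:290,250:390],None,fx=4,fy=4,interpolation=cv2.INTER_CUBIC))
P=plane(W,[(293,191),(342.5,191),(338,271.5),(294,271.5)],.068)[:,:2]; print(P.round(4).tolist(),P.mean(0))
for i in range(4):
    d=P[(i+1)%4]-P[i]; print(np.hypot(*d).round(4),np.degrees(np.arctan2(d[1],d[0])).round(1))
c=P.mean(0); print(tool()[0],shift([c[0],c[1],.038]))
E
```

```text
[[0.4264, 0.0158], [0.4522, 0.0067], [0.4339, -0.0406], [0.409, -0.0318]] [ 0.43035265 -0.0124872 ]
0.0273 -19.5
0.0507 -111.2
0.0264 160.5
0.0507 69.9
[ 0.42995521 -0.01108023  0.11024829] [-0.00120936  0.00088822  0.07224751]
```

View pics/w19c.png

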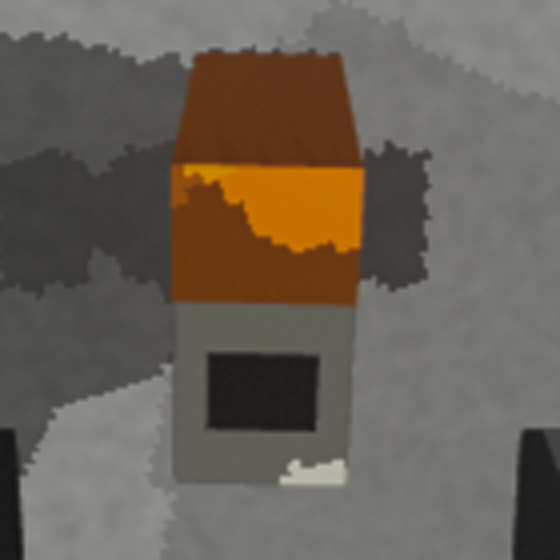

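>>> servo_tool([
  [-0.001,0.001,0.02,0,0.65],
  [-0.001,0.001,0.045,0,0.65],
  [-0.001,0.001,0.063,0,0.65],
  [-0.001,0.001,0.07,0,0.65],
  [-0.001,0.001,0.072,0,0.65],
  [-0.001,0.001,0.072,0,0.65],
  [-0.001,0.001,0.072,0,0.5],
  [-0.001,0.001,0.072,0,0.35],
  [-0.001,0.001,0.072,0,0.2],
  [-0.001,0.001,0.072,0,0.2],
  [-0.001,0.001,0.072,0,0.2],
  [-0.001,0.001,0.072,0,0.2],
  [-0.001,0.001,0.072,0,0.2],
  [-0.001,0.001,0.072,0,0.2],
], grip_force=50)

```text
t: 32.6
tcp_pos: [0.4311, -0.0126, 0.0389]
tcp_rot: [2.564, 1.814, 0.001]
force: [-0.5, 0.1, 6.0]
width: 0.0256
```

>>> servo_tool([
  [0,0,-0.005,0,0.2],
  [0,0,-0.02,0,0.2],
  [0,0,-0.05,0,0.2],
  [0,0,-0.085,0,0.2],
  [0,0,-0.12,0,0.2],
  [0,0,-0.135,0,0.2],
  [0,0,-0.14,0,0.2],
  [0,0,-0.14,0,0.2],
])

```text
t: 33.4
tcp_pos: [0.4307, -0.0131, 0.1786]
tcp_rot: [2.565, 1.813, 0.001]
force: [0.7, -0.4, -0.8]
width: 0.0251
```

```bash
python3 - <<'E'
from h import *
cam("wrist","w20"); cam("side","s20")
a=cv2.imread("pics/w20.png")[150:400,150:470];b=cv2.imread("pics/s20.png")[90:240,300:480]
cv2.imwrite("pics/c20.png",np.hstack([cv2.resize(a,(400,312)),cv2.resize(b,(374,312))]))
p,R,s=tool(); print(p,R.round(3).tolist(),np.round(s["q"],2),s["force"])
E
```

```text
[ 0.42993421 -0.01300511  0.17755152] [[0.333, 0.943, -0.002], [0.943, -0.333, -0.0], [-0.001, -0.002, -1.0]] [ 0.57  0.53 -0.86  2.14  0.61  0.73 -1.04] [-0.40912528  0.21773755 -0.81763067]
```

View pics/c20.png

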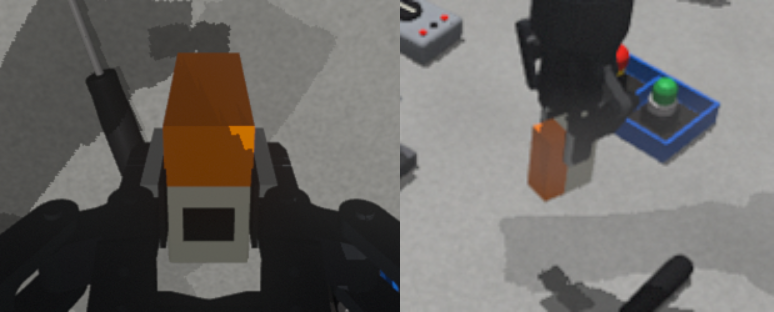

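>>> servo_tool([
  [0.003,0.008,0,4,0.2],
  [0.007,0.022,0,12,0.2],
  [0.012,0.038,0,20,0.2],
  [0.018,0.054,0,28,0.2],
  [0.023,0.07,0,36,0.2],
  [0.028,0.086,0,44,0.2],
  [0.033,0.102,0,52,0.2],
  [0.037,0.115,0,60,0.2],
  [0.04,0.121,0,67,0.2],
  [0.04,0.123,0,71,0.2],
  [0.04,0.123,0,71.5,0.2],
  [0.04,0.123,0,71.5,0.2],
])

```text
t: 34.7
tcp_pos: [0.5591, -0.0158, 0.1772]
tcp_rot: [3.141, -0.023, -0.004]
force: [0.7, -0.1, -1.1]
width: 0.0254
```

```bash
python3 - <<'E'
from h import *
W=cam("wrist","w21"); p,R,s=tool(); print(p,R.round(3).tolist(),np.round(s["q"],2))
a=W["color"][:,:,::-1]; cv2.imwrite("pics/w21c.png",cv2.resize(a[0:250,190:450],None,fx=2.4,fy=2.4,interpolation=cv2.INTER_CUBIC))
E
```

```text
[ 0.5591695  -0.01580745  0.17742967] [[1.0, -0.015, -0.002], [-0.015, -1.0, -0.0], [-0.002, 0.0, -1.0]] [ 0.29  0.6  -0.48  1.82  0.37  0.81 -1.96]
```

View pics/w21.png

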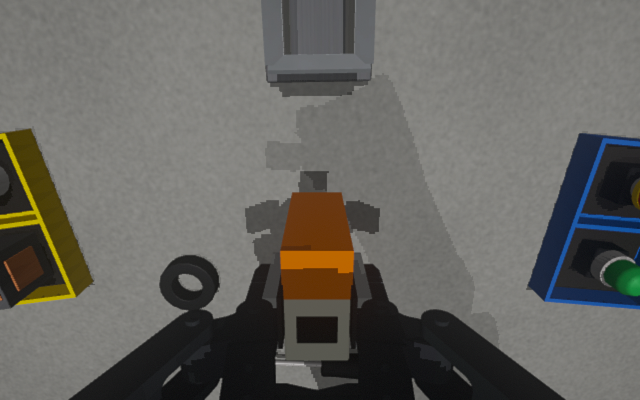

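View pics/w21c.png

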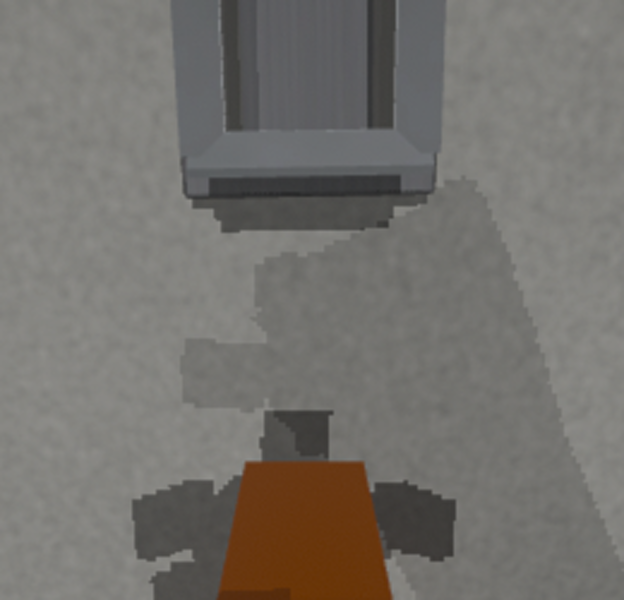

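>>> servo_tool([
  [0.02,0,0,0,0.2],
  [0.045,0,0,0,0.2],
  [0.058,0,0,0,0.2],
  [0.06,0,0,0,0.2],
  [0.06,0,0,0,0.2],
])

```text
t: 35.25
tcp_pos: [0.6192, -0.017, 0.1778]
tcp_rot: [-3.141, 0.025, 0.002]
force: [-0.4, 0.1, -0.5]
width: 0.0252
```

```bash
python3 - <<'E'
from h import *
W=cam("wrist","w22"); p,R,s=tool(); print(p,R.round(3).tolist(),np.round(s["q"],2))
a=W["color"][:,:,::-1]; cv2.imwrite("pics/w22c.png",cv2.resize(a[0:200,220:420],None,fx=3,fy=3,interpolation=cv2.INTER_CUBIC))
E
```

```text
[ 0.61879019 -0.01698687  0.17788842] [[1.0, -0.016, -0.002], [-0.016, -1.0, -0.0], [-0.002, 0.0, -1.0]] [ 0.26  0.68 -0.47  1.65  0.37  0.9  -1.94]
```

View pics/w22c.png

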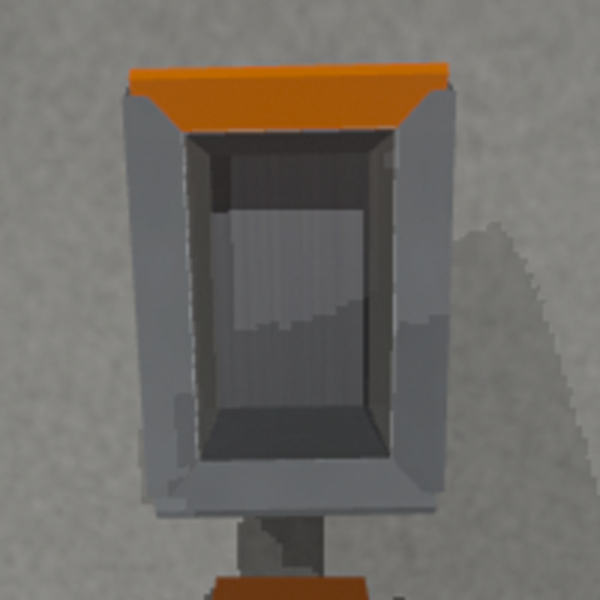

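```bash
python3 - <<'E'
from h import *
W=cam("wrist")
cr=lambda L:[(220+(u+.5)/3-.5,(v+.5)/3-.5) for u,v in L]
for z,L in ((.092,[(185,132),(396,130),(390,458),(202,460)]),(.1,[(130,69),(448,64),(437,508),(152,508)])):
    P=plane(W,cr(L),z)[:,:2]; print(P.round(4).tolist(),P.mean(0).round(4))
    for i in range(4):
        d=P[(i+1)%4]-P[i]; print("  ",np.hypot(*d).round(4),np.degrees(np.arctan2(d[1],d[0])).round(1))
# relay top in hand
T=cam("top","t22"); S=cam("side","s22")
cv2.imwrite("pics/c22.png",np.hstack([cv2.resize(T["color"][90:190,260:380,::-1],(384,320)),cv2.resize(S["color"][70:190,230:370,::-1],(373,320))]))
E
```

```text
[[0.7226, 0.0022], [0.7223, -0.0398], [0.6561, -0.0395], [0.6564, 0.0018]] [ 0.6893 -0.0188]
   0.042 -90.5
   0.0662 179.7
   0.0413 89.6
   0.0663 0.4
[[0.7331, 0.0113], [0.7329, -0.0487], [0.6467, -0.049], [0.6478, 0.0123]] [ 0.6901 -0.0185]
   0.06 -90.2
   0.0862 -179.8
   0.0613 89.0
   0.0853 -0.7
```

View pics/c22.png

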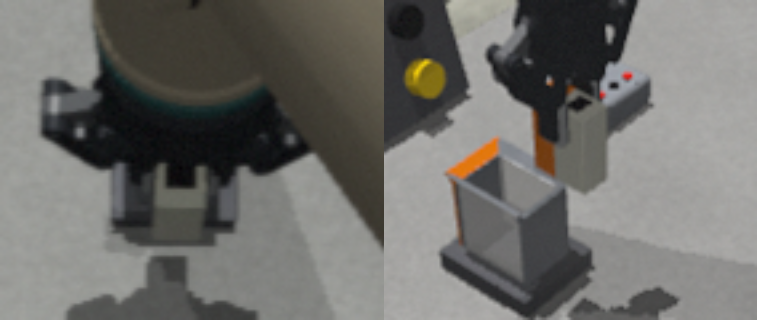

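View pics/w22.png

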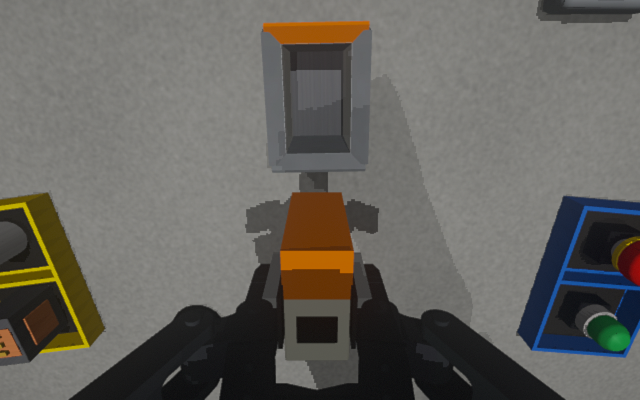

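```bash
python3 - <<'E'
from h import *
W=cam("wrist"); p,R,s=tool()
P=plane(W,[(280,250),(354,250),(349,360),(285,360)],p[2]+.0291); print(P[:,:2].round(4).tolist(),P.mean(0)-p,p)
E
```

```text
[[0.6453, -0.0044], [0.6448, -0.0311], [0.5948, -0.0299], [0.5952, -0.0038]] [ 0.00076373 -0.00028459  0.0291    ] [ 0.61924918 -0.01702341  0.17841726]
```

>>> servo_tool([
  [0.02,0,0,-0.3,0.2],
  [0.045,0,0,-0.7,0.2],
  [0.064,0,0,-0.7,0.2],
  [0.0695,0,0,-0.7,0.2],
  [0.0695,0,0,-0.7,0.2],
  [0.0695,0,0.01,-0.7,0.2],
  [0.0695,0,0.02,-0.7,0.2],
  [0.0695,0,0.025,-0.7,0.2],
  [0.0695,0,0.025,-0.7,0.2],
])

```text
t: 36.4
tcp_pos: [0.6881, -0.0184, 0.1518]
tcp_rot: [3.141, -0.007, -0.005]
force: [0.7, -0.2, -0.7]
width: 0.0254
```

```bash
python3 - <<'E'
from h import *
W=cam("wrist","w23"); S=cam("side","s23"); p,R,s=tool(); print(p,R.round(3).tolist(),s["force"],np.round(s["q"],2))
cv2.imwrite("pics/c23.png",np.hstack([cv2.resize(W["color"][100:400,180:460,::-1],(373,400)),cv2.resize(S["color"][70:190,230:340,::-1],(367,400))]))
E
```

```text
[ 0.68925497 -0.01808348  0.15317599] [[1.0, -0.004, -0.0], [-0.004, -1.0, 0.0], [-0.0, -0.0, -1.0]] [-1.01786892  0.17709444 -0.69388143] [ 0.23  0.8  -0.45  1.46  0.39  0.97 -1.9 ]
```

View pics/c23.png

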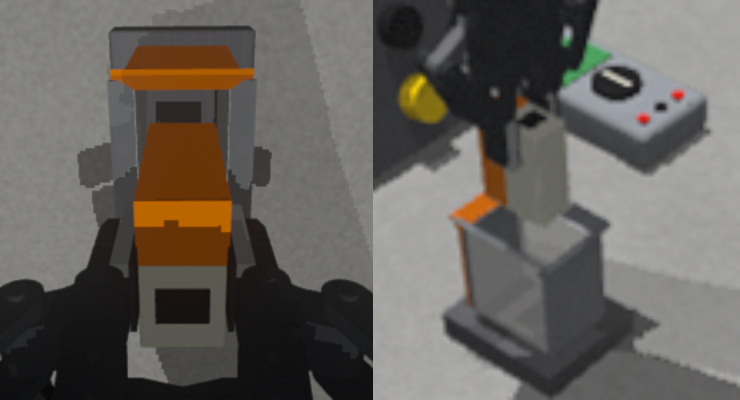

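>>> servo_tool([
  [0,0,0.01,0,0.2],
  [0,0,0.02,0,0.2],
  [0,0,0.03,0,0.2],
  [0,0,0.038,0,0.2],
  [0,0,0.043,0,0.2],
  [0,0,0.045,0,0.2],
  [0,0,0.045,0,0.2],
])

```text
t: 37.2
tcp_pos: [0.6894, -0.0181, 0.108]
tcp_rot: [-3.142, 0.007, 0.001]
force: [-0.2, 1.2, -0.2]
width: 0.0252
```

```bash
python3 - <<'E'
from h import *
W=cam("wrist","w24"); S=cam("side","s24"); p,R,s=tool(); print(p,s["force"])
cv2.imwrite("pics/c24.png",np.hstack([cv2.resize(W["color"][100:400,180:460,::-1],(373,400)),cv2.resize(S["color"][70:190,230:340,::-1],(367,400))]))
E
```

```text
[ 0.68976262 -0.01805321  0.10868052] [-1.28109912  0.14722895 -0.21742373]
```

View pics/c24.png

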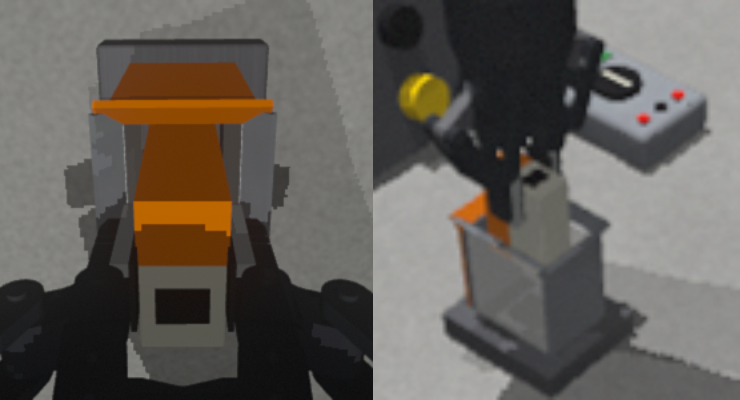

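Relay's bottom is well inside the shaft, orange end on the orange side. Release.

>>> servo_tool([
  [0,0,0,0,0.6],
  [0,0,0,0,0.6],
  [0,0,0,0,0.6],
  [0,0,0,0,0.6],
  [0,0,-0.01,0,0.6],
  [0,0,-0.04,0,0.6],
  [0,0,-0.08,0,0.6],
  [0,0,-0.11,0,0.6],
  [0,0,-0.12,0,0.6],
  [0,0,-0.12,0,0.6],
])

```text
t: 38.3
tcp_pos: [0.6905, -0.018, 0.2307]
tcp_rot: [-3.142, 0.007, -0.006]
force: [0.2, -1.1, -0.7]
width: 0.0512
```

```bash
python3 - <<'E'
from h import *
W=cam("wrist","w25"); S=cam("side","s25"); p,R,s=tool(); print(p,s["force"],s["width"])
cv2.imwrite("pics/c25.png",np.hstack([cv2.resize(W["color"][100:400,180:460,::-1],(373,400)),cv2.resize(S["color"][70:190,230:340,::-1],(367,400))]))
E
```

```text
[ 0.68867812 -0.01838302  0.22731119] [-1.4502168   0.18509899 -0.69344756] 0.050988357952828293
```

View pics/c25.png

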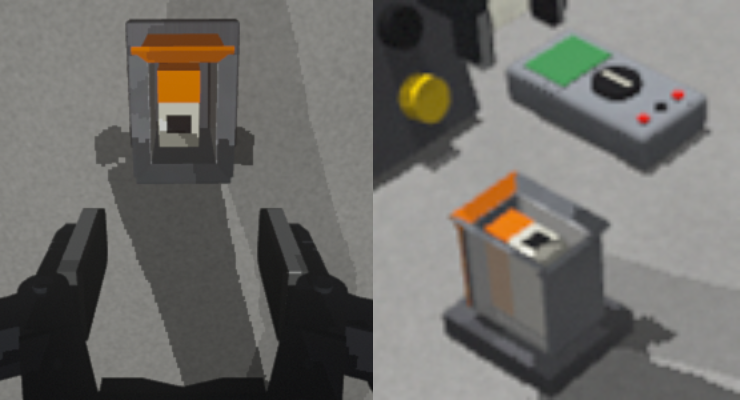

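View pics/s25.png

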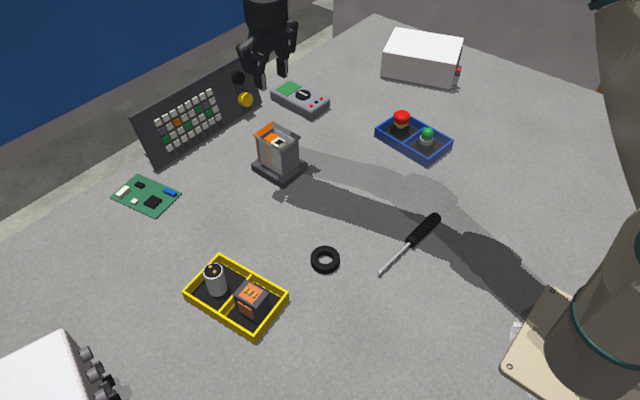

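```bash
python3 - <<'E'
from h import *
W=cam("wrist"); T=cam("top","t26"); S=cam("side")
a=W["color"][100:250,260:380,::-1]; cv2.imwrite("pics/c26.png",np.hstack([cv2.resize(a,(480,600),interpolation=cv2.INTER_CUBIC),cv2.resize(S["color"][115:165,255:305,::-1],(300,300),interpolation=cv2.INTER_CUBIC).repeat(2,0)]))
s0=cv2.imread("pics/side0.png"); d=cv2.absdiff(s0[240:278,305:345],S["color"][240:278,305:345,::-1]); print("tape diff",d.mean(),d.max())
E
```

```text
tape diff 5.323245614035088 22
```

View pics/c26.png

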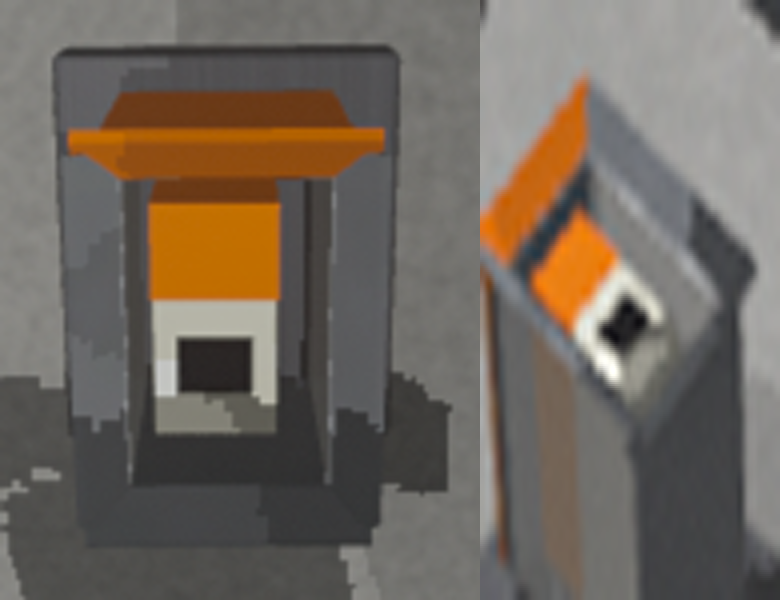

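View pics/t26.png

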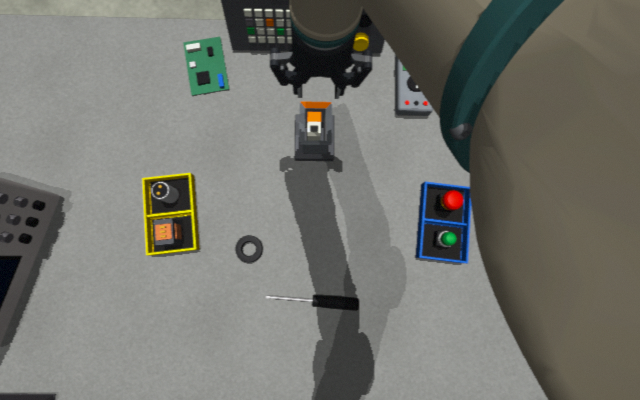

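```bash
python3 - <<'E'
from h import *
W=cam("wrist")
uv=[(260+(u+.5)/4-.5,100+(v+.5)/4-.5) for u,v in [(148,203),(280,203),(276,433),(156,433)]]
for z in (.088,.1):
    P=plane(W,uv,z)[:,:2]; print(z,P.round(4).tolist(),[np.hypot(*(P[(i+1)%4]-P[i])).round(4) for i in range(4)])
print(sensors.read_state()["force"],sensors.read_state()["t"])
E
```

```text
0.088 [[0.7166, -0.0024], [0.7165, -0.0291], [0.6668, -0.0285], [0.667, -0.0029]] [np.float64(0.0267), np.float64(0.0497), np.float64(0.0256), np.float64(0.0497)]
0.1 [[0.7191, -0.0031], [0.719, -0.0286], [0.6714, -0.0281], [0.6715, -0.0036]] [np.float64(0.0255), np.float64(0.0476), np.float64(0.0245), np.float64(0.0476)]
[-0.38619119 -0.24800249 -0.63065448] 38.6
```

```bash
python3 - <<'E'
from workcell import sign_off
print(sign_off())
E
```

```text
the job is handed in; nothing more can be done
None
```

The job is done and handed in at about 39 s of the 134 s allowed.

- **Blue tray:** the stop button is in the far pocket and the lamp in the near one. I lowered each until the wrist force showed light contact, then let go. The last pictures show both upright.
- **Yellow tray:** the capacitor is in the far pocket and the transformer in the near one, set down the same way. Both are upright in the last pictures.
- **Relay:** I turned its orange end toward the chute's orange end plate and let it go with its bottom about 30 mm inside the mouth. Its top then measured about 50 x 26 mm when taken at 88 mm height, so it stands on the chute floor. Its orange end is on the orange side.
- **Tape roll:** not touched. The side view still shows it in its starting place, with only small brightness differences.
- **Robot at hand-in:** the arm was well above the chute, touching nothing.

The position estimates from the different views disagreed by up to about 4 mm. I corrected for this with a wrist-camera look before each grasp and placing. No check failed.

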